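Stow the full shim tin in the yellow bin of the parts carousel

ROBOT

A 7-joint arm with a two-finger parallel gripper is mounted at the origin on the work surface. World frame = base frame: x ahead of the robot, y to its left, z up, the work surface at z = 0. Lengths are in m, angles in rad, forces in N, time in s.
With the tool pointing down it reaches from about 0.35 to 0.9 m from the base axis. Payload 8.1 kg.
Tool frame: the origin (TCP) lies at the very end of the fingers, on their centre line; the grasp point (between the pads) lies 19 mm behind it; z points along the fingers, y is the line along which they close (so a half turn about z gives the same grasp; the last joint's range is limited). The gripper opens to 92 mm and grips with 3 to 60 N. Pads are 19 mm wide; open, the fingers measure 130 mm over their backs; the gripper's body (75 mm by 190 mm) begins 47 mm behind the grasp point.
Start: joints at [-1.422, 0.434, 0.025, 1.573, -0.012, 1.134, -0.075], TCP at [0.156, 0.605, 0.227] pointing down, gripper open.
Joint ranges: [-2.62, 2.62], [-0.44, 2.09], [-1.27, 1.32], [0.08, 2.57], [-1.32, 4.46], [0.12, 2], [-2.74, 2.74]. Speed limits (rad/s): [2.22, 2.22, 3.01, 3.01, 3.14, 3.14, 3.14].

INTERFACE

Orientations are given as a rotation vector (axis times angle).
In Python, from cell import arm gives the robot as it stands.
- The arm moves only by the tool jog_arm, never from a script. Its argument "rows" is a list of rows, each a list of 3 entries, a list of its own where there are three numbers: the shift along the world's x, y, z in cm, then the turn, a rotation vector about the world's x, y, z in degrees, then the opening, from 0 (shut) to 1 (fully open). A call has 1 to 8 rows; each row is the pose to reach, as a shift and turn from the pose commanded when the call began; what a row does not reach only later rows make up. A row lasts 1/8 s, in which the tool goes at most 62.5 mm and 10.7 degrees, less where a joint would pass 70% of its speed; a pose out of reach is approached as far as the arm can. A call with a gripper value outside its range is refused whole. The fingers move at their own pace and stop on an object; "newtons" is the grip in N (left out, the last holds). Time passes only in rows, so rows that repeat a pose let the fingers close. It gives the time, the measured TCP pose, the force, the opening and the grip force at its end, in the units of the state.
- arm.observe(): the state, without advancing time (a new reading comes with each control period).
- arm.get_image(name): name is "side" or "top"; returns a dict with "img" (400x640x3 uint8, red, green, blue), "depth" (400x640 float32, m along the optical axis (not along the pixel's ray), 0 where there is no reading), "fx", "fy", "cx", "cy" (pixels), "rvec" (rotation vector, rad) and "tvec" (3), from world to camera coordinates, as OpenCV has them. Camera axes: x right, y down, z forward; pixel columns grow to the right and rows downward; lengths in m; the calibration is good to about 2 mm. A picture is of the moment at which its call begins.
- arm.sign_off(): hands the job in; it is judged then, once.
The state is a dict: "clock": time; "joints": joint angles; "dq": joint speeds; "joint_efforts": joint torques, N m; "position": TCP position; "ee_rot": TCP orientation; "force": force on the tool from outside, world axes, zero at the start; "ft_torque": the same for the moment, N m; "width": opening from 0.0 (shut) to 1.0 (fully open); "gripper_force": force on a finger pad.
Only numpy, scipy, OpenCV 4.12 (cv2) and the standard library are available. Lean on these libraries where they do the work, as an engineer would, in place of code of your own. Each camera call takes 0.05 s, during which the arm holds its last target. There are 200 camera calls.

TASK

One of the three closed tins on the bench is full of valve shims, the other two are empty, and only their weight tells them apart: find the full one. Turn the parts carousel until its yellow bin is squarely under the opening in the clear cover, put the full tin in that bin standing upright, and leave the carousel like that. Leave the two empty tins standing on the bench and do not disturb the other things lying there.

Things in the scene. Friction and masses are not known exactly. Their poses are not given: they have to be found in the camera images.
- carousel (a joint): rotation of the five-bin rotor about its upright axis, rad, growing anticlockwise seen from above; the yellow bin is centred under the opening at +pi and at -pi (equally good) and lies opposite the opening at 0. It turns freely either way, with no detents, needs about 0.1 N m, and stays where it is left
- handle (a point): middle of the black T-handle bar on the rotor's hub, on the rotor's axis, 111 mm above the bench; turning it turns the bins. Bar 86 mm long, 16 wide, 18 tall, on a thin stem over a hub cap (72 mm diameter, top 88 mm above the bench) with a mark in each bin's colour pointing to that bin. The point turns with the rotor: x points level to the middle of the yellow bin, y along the bar, z up
- yellow_bin (a point): middle of the yellow bin's floor, 20 mm above the bench, 98 mm from the rotor's axis; turns with the rotor, x points level away from the axis. Five equal 72 degree wedge bins, anticlockwise from above: yellow (empty), red, blue, green, white (stocked). Walls 4 mm thick, tops 64 mm above the bench; a bin runs from the hub (28 mm from the axis) to its outer wall (141 mm)
- opening (a point): middle of the wedge opening in the fixed clear cover, at the cover's top face, 77 mm above the bench and 98 mm from the rotor's axis; x points level to the axis. One bin (72 degrees) wide, from 43 to 144 mm from the axis, about 140 mm across at this point. The cover (3 mm thick) lies over all other bins; a dark rim band 9 mm wide stands 80 mm above the bench
- drum: the carousel's fixed grey round housing, screwed to the bench, 302 mm in diameter (foot flange 316 mm), 80 mm tall; origin on the rotor's axis at bench height, its x axis points from the opening's middle to the axis
- tin_a: one of three look-alike closed tins: upright gold-lacquered cylinder with a black screw lid, 44 mm diameter, 46 mm tall, origin at the centre of its underside. One of the three is full of steel shims (about 0.32 kg), the other two are empty (about 0.04 kg), each give or take 20 per cent; it cannot be seen which, and places change from run to run
- tin_b: one of three look-alike closed tins: upright gold-lacquered cylinder with a black screw lid, 44 mm diameter, 46 mm tall, origin at the centre of its underside. One of the three is full of steel shims (about 0.32 kg), the other two are empty (about 0.04 kg), each give or take 20 per cent; it cannot be seen which, and places change from run to run
- tin_c: one of three look-alike closed tins: upright gold-lacquered cylinder with a black screw lid, 44 mm diameter, 46 mm tall, origin at the centre of its underside. One of the three is full of steel shims (about 0.32 kg), the other two are empty (about 0.04 kg), each give or take 20 per cent; it cannot be seen which, and places change from run to run
- jar: bystander: white plastic jar, 100 mm in diameter, 150 mm tall, origin at the centre of its underside
- wrench: bystander: wrench lying on the bench, about 180 mm long along its x axis, origin near the middle of its underside
- brush: bystander: small brush lying on the bench, about 200 mm long along its x axis, origin near the middle of its underside
- socket: bystander: upright steel spark plug socket, 27 mm in diameter, 65 mm tall, origin at the centre of its underside
- plug_a: bystander: spark plug lying on the bench, 80 mm long along its x axis, 23 mm thick, origin at the middle of its underside
- plug_b: bystander: a second spark plug like plug_a
Things that resemble listed ones, but are neither listed nor needed, are in the scene too. What is shaped like the tin_a but blue is not meant. Leave any blue look-alike of the tin_c alone.

How it is judged:
On the way:
1. the yellow bin is brought under the opening in the cover (within 30 mm, measured between their middles) (horizontal distance between yellow_bin and opening below 0.03 m), for 0.2 s.
At the end, for the whole second after the job is handed in: The full tin (weight over 1.5 N) stands upright (within 0.2 rad), at rest, on the floor of the yellow bin; the middle of that bin is within 30 mm of the middle of the opening, carousel at rest; both empty tins stand upright on the bench (horizontal distance between yellow_bin and opening below 0.03 m and velocity of joint carousel between -0.1 and 0.1 rad/s and angle between each of tin_a, tin_b, tin_c's own z axis and vertical below 0.2 rad and linear speed of each of tin_a, tin_b, tin_c below 0.03 m/s and ((horizontal distance between tin_a and yellow_bin below 0.055 m and z of tin_a in the frame of yellow_bin below 0.006 m and contact force between tin_a and anything else above 1.5 N and height (world z) of each of tin_b, tin_c below 0.008 m) or (horizontal distance between tin_b and yellow_bin below 0.055 m and z of tin_b in the frame of yellow_bin below 0.006 m and contact force between tin_b and anything else above 1.5 N and height (world z) of each of tin_a, tin_c below 0.008 m) or (horizontal distance between tin_c and yellow_bin below 0.055 m and z of tin_c in the frame of yellow_bin below 0.006 m and contact force between tin_c and anything else above 1.5 N and height (world z) of each of tin_a, tin_b below 0.008 m))); the robot touches nothing.
It fails at once if one of the other loose things (jar, wrench, brush, socket, spark plugs) is shifted by more than 30 mm (distance of any of jar, wrench, brush, socket, plug_a, plug_b from where it was at the start of the episode above 0.03 m).
It also fails if it takes over 72 s, if anything falls off the work surface, if the arm or the gripper's body presses on something with over 40 N, if the wrist force passes 120 N, or if a joint passes its speed limit or range.

## Working session

There is one attempt and no reset: what is moved stays moved. The work goes in short steps, Python scripts to look and compute and a tool call to move; the robot and the scene stay as the last step left them, time stands still between calls to the robot, and variables do not carry over. Pictures are saved under pics/ and viewed, at most 10 in all, crops included, and the job is handed in when it is done.

Besides the shell and the picture viewer there is one more tool, called by a JSON object that holds its "op" and its "data", one argument or row to a line. jog_arm: Moves the arm, as the interface text tells. Its arguments: {"type":"object","properties":{"rows":{"type":"array","items":{"type":"array"}},"newtons":{"type":"number"}},"required":["rows"]}

```bash
mkdir -p pics; ls; cat > h.py <<'E'
import numpy as np,cv2,pickle
from cell import arm
def shot(n,tag):
    d=arm.get_image(n); pickle.dump(d,open(f'pics/{n}_{tag}.pkl','wb'))
    cv2.imwrite(f'pics/{n}_{tag}.png',d['img'][:,:,::-1]); return d
def load(n,tag): return pickle.load(open(f'pics/{n}_{tag}.pkl','rb'))
def ray(d,u,v,z):
    R,_=cv2.Rodrigues(np.array(d['rvec'],float)); t=np.array(d['tvec'],float).ravel()
    c=-R.T@t; r=R.T@np.array([(u-d['cx'])/d['fx'],(v-d['cy'])/d['fy'],1.])
    return c+r*(z-c[2])/r[2]
def pts(d):
    R,_=cv2.Rodrigues(np.array(d['rvec'],float)); t=np.array(d['tvec'],float).ravel()
    v,u=np.mgrid[:400,:640]; Z=d['depth']
    P=np.stack([(u-d['cx'])/d['fx']*Z,(v-d['cy'])/d['fy']*Z,Z],-1)
    return (P-t)@R
E
python3 - <<'E'
from h import *
for n in('top','side'):
    d=shot(n,'0'); R,_=cv2.Rodrigues(np.array(d['rvec'],float)); print(n,-R.T@np.array(d['tvec']).ravel(),d['fx'],R.round(2).tolist())
o=arm.observe(); print({k:np.round(v,3).tolist() for k,v in o.items()})
E
```

```text
pics
top [0.35477409 0.12615494 1.14442913] 370.9612691322053 [[0.03, -1.0, 0.03], [-0.98, -0.03, -0.17], [0.17, -0.02, -0.98]]
side [0.49523292 0.92963309 0.79941561] 377.9185797916973 [[-1.0, -0.03, -0.01], [-0.01, 0.66, -0.75], [0.03, -0.75, -0.66]]
{'clock': 0.1, 'joints': [-1.422, 0.435, 0.025, 1.574, -0.012, 1.134, -0.075], 'dq': [0.001, -0.001, 0.001, -0.004, 0.001, 0.002, -0.001], 'joint_efforts': [0.002, -66.913, 0.988, -31.515, -0.061, 0.037, 0.0], 'position': [0.156, 0.605, 0.226], 'ee_rot': [-0.395, -3.117, 0.002], 'force': [0.677, 0.262, -0.015], 'ft_torque': [-0.022, -0.035, 0.03], 'gripper_force': 0.0, 'width': 0.999}
```

View pics/top_0.png

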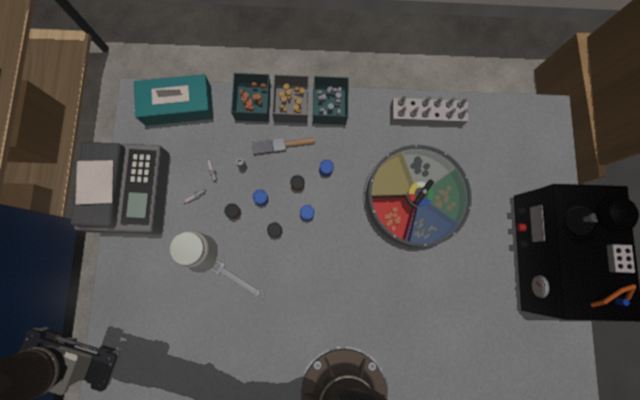

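View pics/side_0.png

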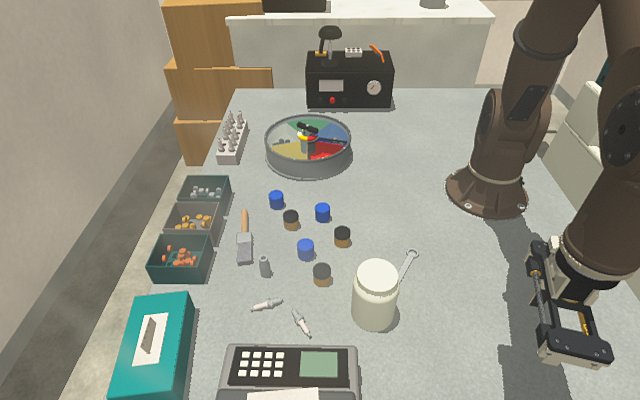

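The top view shows black-lidded gold tins at (298,183), (233,212) and (275,230). The blue look-alikes are at (260,198), (307,212) and (327,168), and the carousel is centred near (417,197). The side view confirms gold bodies at (291,220), (342,237) and (322,274). These three fit the description; the blue ones don't. Next I'll measure them and enlarge a crop.

```bash
python3 - <<'E'
from h import *
d=load('top','0'); im=d['img']; P=pts(d)
hsv=cv2.cvtColor(im,cv2.COLOR_RGB2HSV)
m=((hsv[...,2]<75)&(P[...,2]>.035)&(P[...,2]<.06)).astype(np.uint8)
m[:, :200]=0;m[:,345:]=0;m[:150]=0;m[260:]=0
n,l,s,c=cv2.connectedComponentsWithStats(m)
for i in range(1,n):
    if s[i,4]>20: print('lid',c[i].round(1),s[i,4],ray(d,*c[i],.046).round(3),np.median(P[l==i][:,2]))
# blue
m=(cv2.inRange(hsv,(105,120,60),(130,255,255))&(P[...,2]>.03)*np.uint8(255)).astype(np.uint8); m[:,350:]=0;m[:,:200]=0
n,l,s,c=cv2.connectedComponentsWithStats(m)
for i in range(1,n):
    if s[i,4]>20: print('blue',c[i].round(1),s[i,4],ray(d,*c[i],.046).round(3))
# rim by depth
m=((P[...,2]>.05)&(P[...,2]<.15)).astype(np.uint8); m[:, :350]=0;m[:,490:]=0;m[:135]=0;m[260:]=0
cs,_=cv2.findContours(m,cv2.RETR_EXTERNAL,cv2.CHAIN_APPROX_NONE); k=max(cs,key=cv2.contourArea)
e=cv2.fitEllipse(k); print('rim',e); a=ray(d,*e[0],.08); print(a)
for dx,dy in((e[1][0]/2,0),): print(np.linalg.norm(ray(d,e[0][0]+dx,e[0][1],.08)-a))
z=P[140:255,360:475,2]; print('heights',np.histogram(z,bins=np.arange(0,.14,.01)))
# other things
for nm,(u,v),zz in(('jar',(188,248),.15),('socket',(241,162),.065),('plug',(194,196),.01),('plug',(211,170),.01),('wr',(217,267),.0),('wr2',(258,295),0),('br',(253,148),.01),('br2',(315,141),.01)): print(nm,ray(d,u,v,zz).round(3))
for nm,cr in(('top',im[138:256,358:478]),('t2',im[140:260,185:345])): cv2.imwrite(f'pics/{nm}c.png',cv2.resize(cr[:,:,::-1],None,fx=5,fy=5,interpolation=cv2.INTER_CUBIC))
s=load('side','0')['img'][95:300,225:365]
a=cv2.resize(cv2.imread('pics/topc.png'),(400,400)); b=cv2.resize(s[:,:,::-1],(400,586))
o=np.zeros((586,800,3),np.uint8);o[:400,:400]=a;o[:,400:]=b;cv2.imwrite('pics/crop0.png',o)
E
```

```text
lid [242.2 166.1] 25 [0.652 0.321 0.046] 0.043015413084261926
lid [297.1 182.6] 166 [0.607 0.153 0.046] 0.04579267763656503
lid [231.9 210.8] 181 [0.514 0.343 0.046] 0.045764592543567024
lid [274.2 229.9] 174 [0.461 0.215 0.046] 0.04597397493099545
blue [326.1 167. ] 156 [0.659 0.066 0.046]
blue [259.9 197. ] 164 [0.558 0.263 0.046]
blue [306.8 212.4] 154 [0.516 0.12  0.046]
rim ((419.4744567871094, 195.802490234375), (99.99132537841797, 104.36473846435547), 121.93040466308594)
[ 0.57181125 -0.20996793  0.08      ]
0.14938302502886983
heights (array([2908,  526,  806,  116,  103,   83,   87, 5012, 1709,   60,    6,
         90,   85,    0]), array([0.  , 0.01, 0.02, 0.03, 0.04, 0.05, 0.06, 0.07, 0.08, 0.09, 0.1 ,
       0.11, 0.12, 0.13, 0.14]))
jar [0.396 0.431 0.15 ]
socket [0.659 0.322 0.065]
plug [0.561 0.469 0.01 ]
plug [0.646 0.424 0.01 ]
wr [0.348 0.385 0.   ]
wr2 [0.269 0.258 0.   ]
br [0.722 0.297 0.01 ]
br2 [0.753 0.101 0.01 ]
```

View pics/crop0.png

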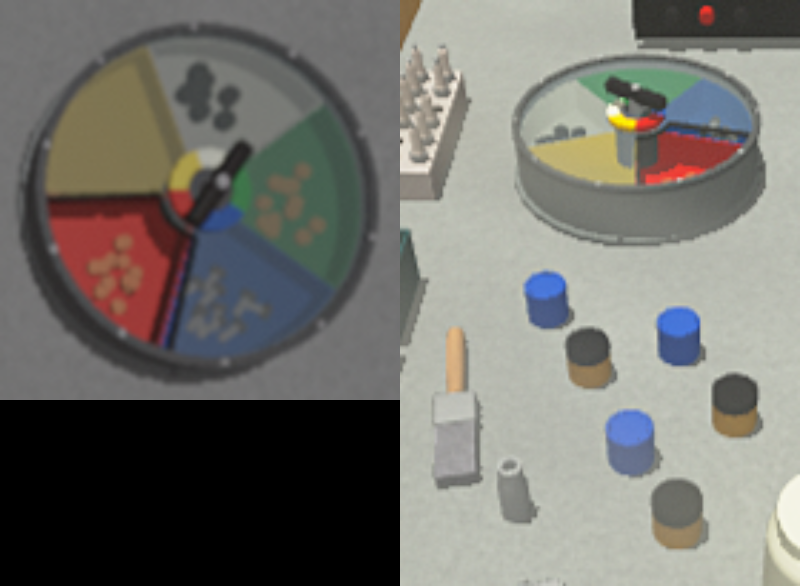

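The crop confirms the targets: gold bodies with black lids, next to plain blue look-alikes. The vivid, unfogged opening lies over the red bin, with yellow next to it. The handle bar lies at about 60° in the image. Now I'll measure the opening and bar angles from depth.

```bash
cat > car.py <<'E'
from h import *
def carousel(d,C0=np.array([.572,-.21])):
    P=pts(d).copy(); P[d['depth']==0]=9
    rr=np.linalg.norm(P[...,:2]-C0,axis=-1)
    m=(P[...,2]>.076)&(P[...,2]<.086)&(rr>.12)&(rr<.165)
    X=P[m][:,:2]
    from scipy.optimize import least_squares
    # rim band fit: mid radius ~.1465
    s=least_squares(lambda q:np.hypot(*(X-q[:2]).T)-q[2],[*C0,.146],loss='soft_l1',f_scale=.003).x
    C=s[:2]; rr=np.linalg.norm(P[...,:2]-C,axis=-1)
    m=(P[...,2]>.105)&(P[...,2]<.125)&(rr<.06); B=P[m]
    print('centre',s.round(4),'bar pts',m.sum())
    if m.sum()>20:
        (c,sz,a)=cv2.minAreaRect(B[:,:2].astype(np.float32)*1000); w=np.linalg.svd(B[:,:2]-B[:,:2].mean(0),full_matrices=False)[2][0]
        print('bar',B.mean(0).round(4),np.degrees(np.arctan2(w[1],w[0])),sz)
    m=(P[...,2]<.05)&(rr>.05)&(rr<.135); D=(P[m][:,:2]-C)
    a=np.degrees(np.arctan2(D[:,1],D[:,0])); print('hole n',m.sum()); print(np.histogram(a,np.arange(-180,181,10))[0])
    hsv=cv2.cvtColor(d['img'],cv2.COLOR_RGB2HSV)
    # floor colours, cast to plane z=.02 in hole, hub marks at .088
    for z,lo,hi in((.02,.08,.12),(.088,.024,.035)):
        G=np.array([[ray(d,u,v,z)[:2]-C for u in range(350,490)] for v in range(130,265)])
        g=np.hypot(G[...,0],G[...,1]); k=(g>lo)&(g<hi); h=hsv[130:265,350:490]
        th=np.arctan2(G[...,1],G[...,0])
        for n,h0,h1 in(('yel',20,32),('red',0,6),('blu',105,125),('grn',45,85)):
            q=k&(h[...,0]>=h0)&(h[...,0]<=h1)&(h[...,1]>90)
            if q.sum()>5: print(z,n,q.sum(),np.degrees(np.angle(np.exp(1j*th[q]).mean())).round(1))
    return C
E
python3 - <<'E'
from car import *
d=load('top','0'); carousel(d)
E
```

```text
centre [ 0.5725 -0.2085  0.1402] bar pts 177
bar [ 0.5747 -0.2095  0.1192] 145.870881893083 (16.848953247070312, 85.46188354492188)
hole n 1009
[  0   0   0   0   0   0   0   0   0   0   0   0   0   0   0   0   0   0
   0   0   0   0   0   0   0   0   3 162 121 113 120 120 121 125 103  21]
0.02 yel 231 45.3
0.02 red 484 126.0
0.02 blu 88 -142.8
0.088 yel 45 48.1
0.088 red 27 111.5
0.088 blu 48 -153.7
0.088 grn 37 -84.0
```

```bash
python3 - <<'E'
from car import *
d=load('top','0'); P=pts(d)
for C in(np.array([.573,-.209]),):
    G=np.array([[ray(d,u,v,.077)[:2]-C for u in range(350,490)] for v in range(130,265)])
    g=np.hypot(G[...,0],G[...,1]); th=np.degrees(np.arctan2(G[...,1],G[...,0]))
    z=P[130:265,350:490,2]
    for lo,hi in((.06,.09),(.09,.12),(.12,.14)):
        k=(g>lo)&(g<hi); hole=k&(z<.072)
        a=th[hole]%360; print(lo,np.percentile(a,[0.5,2,98,99.5]).round(1),np.histogram(a,np.arange(80,190,4))[0],np.histogram(th[k]%360,np.arange(80,190,4))[0])
# TCP yaw
R=cv2.Rodrigues(np.array(arm.observe()['ee_rot']))[0]; print(R.round(3).tolist(),'finger y azimuth',np.degrees(np.arctan2(R[1,1],R[0,1])))
E
```

```text
0.06 [ 94.8  95.3 164.4 201.9] [ 0  0  0 10 16 18 18 17 19 17 19 17 19 17 18 19 18 19 17 17 19  6  0  0
  0  0  0] [17 17 17 20 16 18 18 17 19 17 19 17 19 17 18 19 18 19 17 17 20 17 18 17
 20 16 18]
0.09 [ 94.1  94.5 164.7 170.8] [ 0  0  0 16 24 25 25 26 24 24 26 24 26 24 27 25 25 25 25 28 25 11  0  1
  0  0  0] [26 24 23 26 24 25 25 26 24 25 26 24 26 24 27 25 25 25 26 28 25 26 26 25
 27 28 28]
0.12 [ 93.9  95.2 164.3 165.5] [ 0  0  0 11 20 21 19 20 19 19 19 19 21 18 22 20 20 21 18 19 21  9  0  0
  0  0  0] [18 21 21 21 21 21 20 21 21 21 20 21 21 21 24 20 22 23 21 20 22 21 22 21
 20 23 21]
[[-0.968, 0.249, -0.0], [0.249, 0.968, -0.001], [-0.0, -0.001, -1.0]] finger y azimuth 75.56585316806641
```

The centre is about (0.573, -0.209). The bar lies at 146°, so yellow is at 56° and red at 128°, which is 72° apart as it should be. The opening spans 94–165°, so its middle is at about 130° and the rotor has to turn about +74°. I'll go to the handle with the finger line at −124°.

{"op": "jog_arm", "data": {
  "rows": [
    [[2.7,-5.3,0],[0,0,-10],0.7],
    [[5.4,-10.6,0],[0,0,-20],0.7],
    [[8.1,-15.9,0],[0,0,-30],0.7],
    [[10.8,-21.2,0],[0,0,-40],0.7],
    [[13.5,-26.5,0],[0,0,-50],0.7],
    [[16.2,-31.8,0],[0,0,-60],0.7],
    [[18.9,-37.1,0],[0,0,-70],0.7],
    [[21.6,-42.4,0],[0,0,-80],0.7]
  ]
}}

```text
clock: 1.1
position: [0.3722, 0.1795, 0.2268]
ee_rot: [-2.311, -2.128, -0.001]
force: [1.6, 0.6, 0.1]
width: 0.701
gripper_force: 0.0
```

{"op": "jog_arm", "data": {
  "rows": [
    [[2.7,-5.3,0],[0,0,-10],0.7],
    [[5.4,-10.6,0],[0,0,-20],0.7],
    [[8.1,-15.9,0],[0,0,-30],0.7],
    [[10.8,-21.2,0],[0,0,-40],0.7],
    [[13.5,-26.5,0],[0,0,-50],0.7],
    [[16.2,-31.8,0],[0,0,-60],0.7],
    [[20,-39,0],[0,0,-70],0.7],
    [[20,-39,0],[0,0,-80],0.7]
  ]
}}

```text
clock: 2.1
position: [0.5719, -0.2131, 0.2264]
ee_rot: [3.136, 0.137, -0.001]
force: [-0.7, 0.0, 0.2]
width: 0.7
gripper_force: 0.0
```

```bash
cat >> h.py <<'E'
def st():
    o=arm.observe(); R=cv2.Rodrigues(np.array(o['ee_rot'],float))[0]
    print('t',round(o['clock'],2),'p',np.round(o['position'],4),'az',np.degrees(np.arctan2(R[1,1],R[0,1])).round(1),'zt',R[:,2].round(3),'F',np.round(o['force'],2),'w',round(o['width'],3),'gf',o['gripper_force'],'q',np.round(o['joints'],2)); return o
E
python3 -c "
from h import *
st()"
```

```text
t 2.1 p [ 0.5719 -0.2131  0.2264] az -85.0 zt [-0.001 -0.003 -1.   ] F [-0.73  0.03  0.19] w 0.7 gf 0.0 q [-0.33  0.53  0.91  1.66 -0.44  1.18 -0.79]
```

{"op": "jog_arm", "data": {
  "rows": [
    [[0.1,0.4,-3],[0,0,-10],0.5],
    [[0.1,0.4,-7],[0,0,-20],0.5],
    [[0.1,0.4,-9],[0,0,-30],0.5],
    [[0.1,0.4,-9],[0,0,-39],0.5],
    [[0.1,0.4,-11],[0,0,-39],0.5],
    [[0.1,0.4,-13.1],[0,0,-39],0.5],
    [[0.1,0.4,-13.1],[0,0,-39],0.5]
  ]
}}

```text
clock: 2.98
position: [0.5715, -0.2039, 0.0936]
ee_rot: [-3.009, 0.901, 0.006]
force: [-0.0, -0.3, 0.4]
width: 0.496
gripper_force: 0.0
```

```bash
python3 -c "
from h import *
st()"
```

```text
t 2.98 p [ 0.5715 -0.2039  0.0936] az -123.3 zt [-0.003  0.001 -1.   ] F [-0.   -0.31  0.38] w 0.496 gf 0.0 q [-0.35  0.73  0.97  1.81 -0.71  1.   -1.24]
```

{"op": "jog_arm", "data": {
  "newtons": 12,
  "rows": [
    [[0,0,0],[0,0,0],0.1],
    [[0,0,0],[0,0,0],0.1],
    [[0,0,0],[0,0,0],0.1],
    [[0,0,0],[0,0,0],0.1],
    [[0,0,0],[0,0,0],0.1]
  ]
}}

```text
clock: 3.6
position: [0.5721, -0.2064, 0.0963]
ee_rot: [3.006, -0.905, 0.001]
force: [-2.5, -4.6, 1.2]
width: 0.19
gripper_force: 12.0
```

```bash
python3 -c "
from h import *
st()"
```

```text
t 3.6 p [ 0.5721 -0.2064  0.0963] az -123.5 zt [-0.    -0.002 -1.   ] F [-2.45 -4.55  1.22] w 0.19 gf 12.000488340854645 q [-0.35  0.73  0.97  1.81 -0.71  1.   -1.24]
```

{"op": "jog_arm", "data": {
  "rows": [
    [[-0.1,-0.2,0],[0,0,8],0.1],
    [[-0.1,-0.2,0],[0,0,18],0.1],
    [[-0.1,-0.2,0],[0,0,28],0.1],
    [[-0.1,-0.2,0],[0,0,38],0.1],
    [[-0.1,-0.2,0],[0,0,48],0.1],
    [[-0.1,-0.2,0],[0,0,58],0.1],
    [[-0.1,-0.2,0],[0,0,67],0.1],
    [[-0.1,-0.2,0],[0,0,74],0.1]
  ]
}}

```text
clock: 4.6
position: [0.5725, -0.2121, 0.0964]
ee_rot: [2.939, 1.088, 0.001]
force: [5.9, -16.8, -12.3]
width: 0.192
gripper_force: 12.1
```

```bash
python3 -c "
from h import *
st()"
```

```text
t 4.6 p [ 0.5725 -0.2121  0.0964] az -49.4 zt [ 0.003 -0.008 -1.   ] F [  5.88 -16.83 -12.28] w 0.192 gf 12.10771758026624 q [-0.15  0.6   0.63  1.8  -0.44  0.88 -0.19]
```

{"op": "jog_arm", "data": {
  "rows": [
    [[0,0,0],[0,0,0],0.1],
    [[0,0,0],[0,0,0],0.1],
    [[0,0,0],[0,0,0],0.5],
    [[0,0,0],[0,0,0],0.5],
    [[0,0,0],[0,0,0],0.5],
    [[0,0,5],[0,0,0],0.5],
    [[0,0,10],[0,0,0],0.5]
  ]
}}

```text
clock: 5.48
position: [0.5713, -0.2061, 0.1966]
ee_rot: [-2.946, -1.09, 0.002]
force: [1.1, 0.1, -0.2]
width: 0.497
gripper_force: 0.0
```

```bash
python3 -c "
from h import *
st()"
```

```text
t 5.47 p [ 0.5713 -0.2061  0.1966] az -49.4 zt [-0.001  0.    -1.   ] F [ 1.1   0.12 -0.24] w 0.497 gf 0.0 q [-0.21  0.49  0.7   1.7  -0.35  1.08 -0.27]
```

{"op": "jog_arm", "data": {
  "rows": [
    [[0.4,5,0],[0,0,10],0.7],
    [[0.8,11,0],[0,0,20],0.7],
    [[1.2,17,0],[0,0,30],0.7],
    [[1.6,23,0],[0,0,40],0.7],
    [[2,29,0],[0,0,50],0.7],
    [[2.8,34,0],[0,0,60],0.7],
    [[3.6,35.9,0],[0,0,70],0.7],
    [[3.6,35.9,0],[0,0,80],0.7]
  ]
}}

```text
clock: 6.48
position: [0.6075, 0.1556, 0.1955]
ee_rot: [-1.543, -2.736, -0.001]
force: [-0.2, -0.2, -0.2]
width: 0.7
gripper_force: 0.0
```

```bash
python3 - <<'E'
from car import *
st()
d=shot('top','1'); carousel(d)
c=cv2.resize(d['img'][100:290,190:490,::-1],None,fx=2.6,fy=2.6,interpolation=cv2.INTER_CUBIC); cv2.imwrite('pics/crop1.png',c)
E
```

```text
t 6.47 p [0.6075 0.1556 0.1955] az 31.2 zt [-0.     0.001 -1.   ] F [-0.19 -0.18 -0.25] w 0.7 gf 0.0 q [-0.54  0.47  0.3   1.63 -0.15  1.07  0.35]
centre [ 0.5724 -0.2085  0.1402] bar pts 200
bar [ 0.5749 -0.2097  0.1183] -142.58603111424992 (84.6876449584961, 17.992643356323242)
hole n 1014
[  0   0   0   0   0   0   0   0   0   0   0   0   0   0   0   0   0   0
   0   0   0   0   0   0   0   0   5 160 120 115 117 119 121 126 110  21]
0.02 yel 599 128.0
0.02 red 22 -179.0
0.02 blu 10 -100.0
0.088 yel 46 123.3
0.088 red 36 -159.0
0.088 blu 24 -72.1
0.088 grn 17 -27.7
```

View pics/crop1.png

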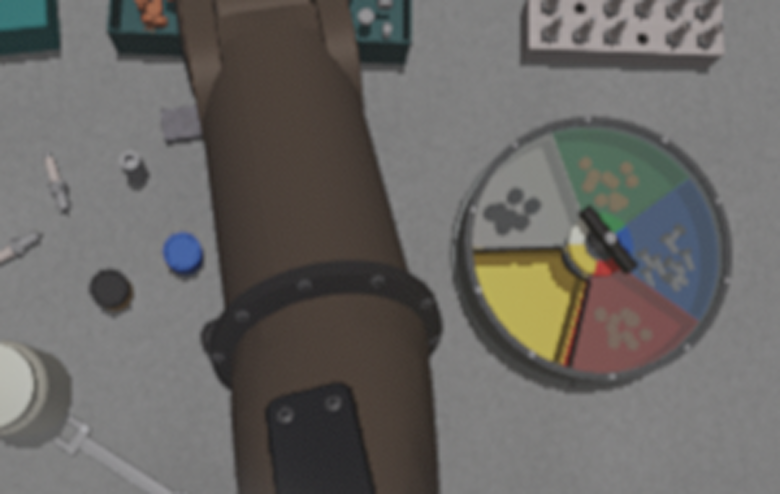

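The yellow bin at (530,315) in the crop now sits squarely in the clear opening, within about 2°, roughly 4 mm. Next I'll descend onto the first tin.

{"op": "jog_arm", "data": {
  "newtons": 20,
  "rows": [
    [[0,0,-6],[0,0,0],0.7],
    [[0,0,-12],[0,0,0],0.7],
    [[0,0,-16],[0,0,0],0.7],
    [[0,0,-18],[0,0,0],0.7],
    [[0,0,-18],[0,0,0],0.7],
    [[0,0,-18],[0,0,0],0.3],
    [[0,0,-18],[0,0,0],0.3],
    [[0,0,-18],[0,0,0],0.3]
  ]
}}

```text
clock: 7.52
position: [0.6088, 0.1526, 0.0172]
ee_rot: [1.557, 2.727, 0.003]
force: [0.8, -0.3, 6.2]
width: 0.469
gripper_force: 20.0
```

{"op": "jog_arm", "data": {
  "rows": [
    [[0,0,0],[0,0,0],0.3],
    [[0,0,0],[0,0,0],0.3],
    [[0,0,0],[0,0,0],0.3],
    [[0,0,2],[0,0,0],0.3],
    [[0,0,2],[0,0,0],0.3],
    [[0,0,2],[0,0,0],0.3],
    [[0,0,2],[0,0,0],0.3],
    [[0,0,2],[0,0,0],0.3]
  ]
}}

```text
clock: 8.52
position: [0.6075, 0.1522, 0.0354]
ee_rot: [-1.557, -2.728, 0.001]
force: [0.2, 0.0, -0.7]
width: 0.474
gripper_force: 20.0
```

```bash
python3 -c "
from h import *
st()"
```

```text
t 8.53 p [0.6075 0.1522 0.0354] az 30.6 zt [-0.001 -0.    -1.   ] F [ 0.23  0.   -0.71] w 0.474 gf 19.998679161071777 q [-0.5   0.65  0.25  1.77 -0.22  0.75  0.4 ]
```

The weight is about 0.5 N, so this one is empty. I'll set it down and go to the tin at (0.461, 0.215).

{"op": "jog_arm", "data": {
  "rows": [
    [[0,0,-1],[0,0,0],0.3],
    [[0,0,-2],[0,0,0],0.3],
    [[0,0,-2],[0,0,0],0.3],
    [[0,0,-2],[0,0,0],0.7],
    [[0,0,-2],[0,0,0],0.7],
    [[0,0,-2],[0,0,0],0.7],
    [[0,0,3],[0,0,0],0.7],
    [[0,0,8],[0,0,0],0.7]
  ]
}}

```text
clock: 9.52
position: [0.6073, 0.1522, 0.1164]
ee_rot: [-1.557, -2.728, 0.002]
force: [0.5, 0.5, -0.1]
width: 0.697
gripper_force: 0.0
```

{"op": "jog_arm", "data": {
  "rows": [
    [[-5,2.1,0],[0,0,3],0.7],
    [[-10,4.2,0],[0,0,6],0.7],
    [[-14.65,6.3,0],[0,0,9],0.7],
    [[-14.65,6.3,0],[0,0,9],0.7],
    [[-14.65,6.3,-5],[0,0,9],0.7],
    [[-14.65,6.3,-9],[0,0,9],0.7],
    [[-14.65,6.3,-10],[0,0,9],0.7],
    [[-14.65,6.3,-10],[0,0,9],0.7]
  ]
}}

```text
clock: 10.52
position: [0.4618, 0.2149, 0.0158]
ee_rot: [1.34, 2.842, -0.001]
force: [-0.0, 0.4, 0.5]
width: 0.702
gripper_force: 0.0
```

{"op": "jog_arm", "data": {
  "rows": [
    [[0,0,0],[0,0,0],0.3],
    [[0,0,0],[0,0,0],0.3],
    [[0,0,0],[0,0,0],0.3],
    [[0,0,0],[0,0,0],0.3],
    [[0,0,2],[0,0,0],0.3],
    [[0,0,2],[0,0,0],0.3],
    [[0,0,2],[0,0,0],0.3],
    [[0,0,2],[0,0,0],0.3]
  ]
}}

```text
clock: 11.52
position: [0.4607, 0.2151, 0.0351]
ee_rot: [-1.338, -2.842, 0.002]
force: [-0.4, -1.1, -3.6]
width: 0.472
gripper_force: 20.0
```

```bash
python3 -c "
from h import *
st()"
```

```text
t 11.53 p [0.4607 0.2151 0.0351] az 39.6 zt [-0.001 -0.001 -1.   ] F [-0.43 -1.05 -3.57] w 0.472 gf 19.998645186424255 q [-0.69  0.51  0.2   2.06 -0.17  0.59  0.32]
```

This one weighs about 3.3 N, so it is the full tin. I'll carry it to the opening at about (0.510, −0.133).

{"op": "jog_arm", "data": {
  "newtons": 30,
  "rows": [
    [[0,0,4],[0,0,0],0.3],
    [[0,0,9],[0,0,0],0.3],
    [[0.5,-4,13],[0,0,0],0.3],
    [[1.3,-9.5,13],[0,0,0],0.3],
    [[2.1,-15,13],[0,0,0],0.3],
    [[2.9,-20.5,13],[0,0,0],0.3],
    [[3.7,-26,13],[0,0,0],0.3],
    [[4.5,-31,13],[0,0,0],0.3]
  ]
}}

```text
clock: 12.52
position: [0.5058, -0.0967, 0.1652]
ee_rot: [-1.339, -2.841, 0.001]
force: [0.9, 0.4, -3.4]
width: 0.474
gripper_force: 30.0
```

{"op": "jog_arm", "data": {
  "rows": [
    [[0.5,-3.8,0],[0,0,0],0.3],
    [[0.5,-3.8,0],[0,0,0],0.3],
    [[0.5,-3.8,0],[0,0,0],0.3]
  ]
}}

```text
clock: 12.9
position: [0.5108, -0.1321, 0.1651]
ee_rot: [-1.338, -2.841, -0.0]
force: [-0.8, 0.1, -3.2]
width: 0.474
gripper_force: 30.0
```

```bash
python3 - <<'E'
from car import *
st()
d=shot('side','2'); cv2.imwrite('pics/crop2.png',cv2.resize(d['img'][40:240,200:440,::-1],None,fx=3,fy=3,interpolation=cv2.INTER_CUBIC))
E
```

```text
t 12.9 p [ 0.5108 -0.1321  0.1651] az 39.6 zt [-0.001  0.001 -1.   ] F [-0.76  0.08 -3.22] w 0.474 gf 29.998754560947418 q [-0.14  0.35  0.38  1.91 -0.16  0.91  1.01]
```

View pics/crop2.png

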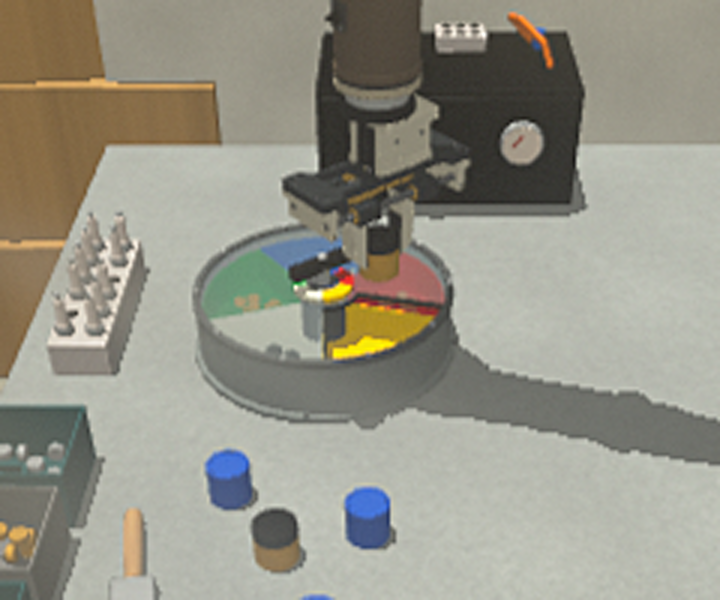

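The tin hangs upright at (380,250) in the crop, above the drum, and the bin stays yellow under the opening. Now I'll lower it.

{"op": "jog_arm", "data": {
  "rows": [
    [[0,0,-4],[0,0,0],0.3],
    [[0,0,-8],[0,0,0],0.3],
    [[0,0,-11],[0,0,0],0.3],
    [[0,0,-12],[0,0,0],0.3],
    [[0,0,-12.6],[0,0,0],0.3],
    [[0,0,-12.9],[0,0,0],0.3],
    [[0,0,-12.9],[0,0,0],0.3]
  ]
}}

```text
clock: 13.82
position: [0.5117, -0.1327, 0.0374]
ee_rot: [1.338, 2.841, 0.001]
force: [0.6, -0.8, -4.2]
width: 0.473
gripper_force: 30.0
```

```bash
python3 -c "
from h import *
st()"
```

```text
t 13.82 p [ 0.5117 -0.1327  0.0374] az 39.6 zt [ 0.001 -0.    -1.   ] F [ 0.55 -0.78 -4.18] w 0.473 gf 29.998599886894226 q [-0.07  0.53  0.31  2.02 -0.27  0.62  1.1 ]
```

{"op": "jog_arm", "data": {
  "rows": [
    [[0,0,-0.1],[0,0,0],0.3],
    [[0,0,-0.2],[0,0,0],0.3],
    [[0,0,-0.2],[0,0,0],0.3],
    [[0,0,-0.2],[0,0,0],0.3]
  ]
}}

```text
clock: 14.32
position: [0.5121, -0.1326, 0.0368]
ee_rot: [1.338, 2.84, 0.003]
force: [-4.4, 3.4, 18.9]
width: 0.471
gripper_force: 30.0
```

{"op": "jog_arm", "data": {
  "rows": [
    [[0,0,0],[0,0,0],0.65],
    [[0,0,0],[0,0,0],0.65],
    [[0,0,0],[0,0,0],0.65],
    [[0,0,2],[0,0,0],0.65],
    [[0,0,6],[0,0,0],0.65],
    [[0,0,12],[0,0,0],0.65],
    [[0,0,18],[0,0,0],0.65]
  ]
}}

```text
clock: 15.2
position: [0.5109, -0.1327, 0.2164]
ee_rot: [-1.338, -2.842, 0.001]
force: [1.4, -0.3, -0.5]
width: 0.649
gripper_force: 0.0
```

{"op": "jog_arm", "data": {
  "rows": [
    [[-3,6,1],[0,0,0],0.65],
    [[-5,11,1],[0,0,0],0.65],
    [[-7,17,1],[0,0,0],0.65],
    [[-9,22,1],[0,0,0],0.65],
    [[-10,28,1],[0,0,0],0.65],
    [[-10,34,1],[0,0,0],0.65],
    [[-10,34,1],[0,0,0],0.65],
    [[-10,34,1],[0,0,0],0.65]
  ]
}}

```text
clock: 16.2
position: [0.4111, 0.2067, 0.2245]
ee_rot: [-1.338, -2.842, 0.002]
force: [-0.6, -0.7, 0.1]
width: 0.649
gripper_force: 0.0
```

```bash
python3 - <<'E'
from car import *
st()
d=shot('top','3'); C=carousel(d); P=pts(d)
m=(P[...,2]>.06)&(P[...,2]<.072)&(np.linalg.norm(P[...,:2]-[.51,-.133],axis=-1)<.05); q=P[m&(d['img'].max(-1)<80)]; print('lid',len(q),q.mean(0).round(4), 'spread z',q[:,2].std().round(4))
a=cv2.resize(d['img'][110:260,350:490,::-1],(400,429)); e=shot('side','3')['img'][90:300,200:400,::-1]
o=np.zeros((429,800,3),np.uint8); o[:,:400]=a; o[:420,400:]=cv2.resize(e,(400,420)); cv2.imwrite('pics/crop3.png',o)
E
```

```text
t 16.2 p [0.4111 0.2067 0.2245] az 39.6 zt [-0.    -0.001 -1.   ] F [-0.63 -0.71  0.14] w 0.649 gf 0.0 q [-0.73  0.17  0.17  1.97 -0.03  1.01  0.15]
centre [ 0.5723 -0.2086  0.1404] bar pts 197
bar [ 0.5743 -0.2102  0.1187] -142.5785971349096 (84.4647445678711, 16.438974380493164)
hole n 818
[  0   0   0   0   0   0   0   0   0   0   0   0   0   0   0   0   0   0
   0   0   0   0   0   0   0   0  14 156 118  93  46  48  93 124 102  24]
0.02 yel 466 127.4
0.02 red 59 -165.8
0.02 blu 31 -86.3
0.088 yel 45 120.6
0.088 red 35 -158.8
0.088 blu 26 -72.1
0.088 grn 16 -28.7
lid 160 [ 0.5091 -0.1302  0.0661] spread z 0.0022
```

View pics/crop3.png

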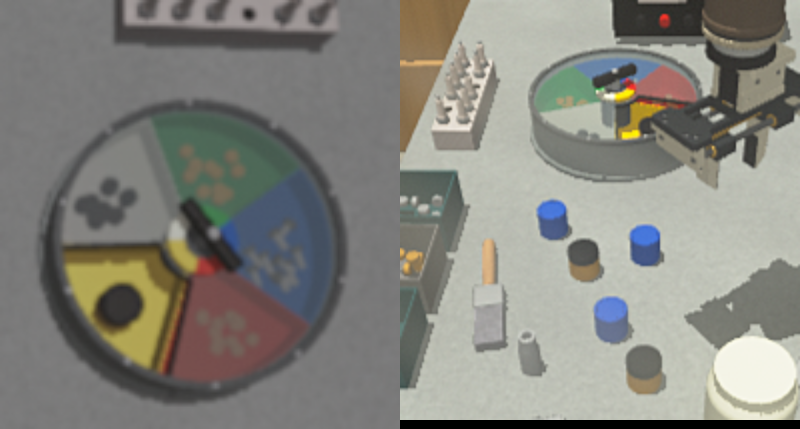

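The full tin stands mid-bin at (118,306) in the left half, with its lid at z = 0.066 (20 + 46 mm, as it should be). The bin sits under the opening, and both empty tins stand on the bench at (584,260) and (644,368) in the right half. The arm is clear, so I'll hand it in.

```bash
python3 -c "
from cell import arm
print(arm.sign_off())"
```

```text
the job is handed in; nothing more can be done
None
```

The full tin (about 3.3 N) stands upright in the yellow bin under the opening, both empty tins are standing on the bench, and the job is handed in at about 16 s; the sign-off gave no verdict.

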